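Seat a terminal pin with the bench pin press

ROBOT

A 7-joint arm with a two-finger parallel gripper is mounted at the origin on a cart in front of the work surface, level with it; the furniture and walls round the work are solid. World frame = base frame: x ahead of the robot, y to its left, z up, the work surface at z = 0. Lengths are in m, angles in rad, forces in N, time in s.
With the tool pointing down it reaches from about 0.425 to 0.875 m from the base axis. Payload 4.7 kg.
Tool frame: the origin (TCP) lies at the very end of the fingers, on their centre line; the grasp point (between the pads) lies 19 mm behind it; z points along the fingers, y is the direction in which the jaws open and shut (so a half turn about z gives the same grasp; the last joint's range is limited). The gripper opens to 87 mm and grips with 3 to 60 N. Pads are 19 mm wide; open, the fingers measure 117 mm over their backs; the gripper's body (75 mm by 190 mm) begins 51 mm behind the grasp point.
Start: joints at [-1.24, 0.321, -0.07, 1.45, 0.023, 1.371, -0.057], TCP at [0.203, 0.618, 0.223] pointing down, gripper open.
Joint ranges: [-2.86, 2.86], [-0.3, 2.09], [-1.38, 1.24], [0.06, 2.45], [-1.56, 4.7], [0.09, 2.05], [-2.69, 2.69]. Speed limits (rad/s): [2.57, 2.57, 3.14, 3.14, 3.14, 3.14, 3.14].

INTERFACE

Orientations are given as a rotation vector (axis times angle).
In Python, from bench import * gives the robot as it stands.
- The arm moves only by the shell command python3 -m jog 'ROWS' [OPENING] [FORCE]. ROWS is JSON, a list of rows, each a list of 4 numbers: the shift along the world's x, y, z in mm, then the turn about the world's z in rad. In form: [[x, y, z, twist], ...]. A call has exactly 8 rows; each row is the pose to reach, as a shift and turn from the pose commanded when the call began; what a row does not reach only later rows make up. A row lasts 1/8 s, in which the tool goes at most 62.5 mm and 10.7 degrees, less where a joint would pass 70% of its speed; a pose out of reach is approached as far as the arm can. A call with a gripper value outside its range is refused whole. OPENING is the opening, from -1 (shut) to 1 (fully open), set as the call begins (- or left out, the last holds). The fingers move at their own pace and stop on an object; FORCE is the grip in N (left out, the last holds). Time passes only in rows, so rows that repeat a pose let the fingers close, or fill a call up. It gives the time, the measured TCP pose, the force and the opening at its end, in the units of the state.
- get_state(): the state, without advancing time (a new reading comes with each control period).
- get_image(name): name is "scene" or "top" or "wrist"; returns a dict with "image" (420x560x3 uint8, red, green, blue), "fx", "fy", "cx", "cy" (pixels), "position" and "rotation" of the camera in the world; the wrist camera has in their place "tool_from_camera" (4x4, takes a point from camera to tool coordinates, whose origin is the TCP and whose axes are the flange's). Camera axes: x right, y down, z forward; pixel columns grow to the right and rows downward; lengths in m; the calibration is good to about 2 mm. A picture is of the moment at which its call begins: read the wrist's pose just before it. There is no depth.
- close_job(): hands the job in, once; it reports no verdict.
The state is a dict: "time": time; "joint_positions": joint angles; "qd": joint speeds; "joint_torque": joint torques, N m; "position": TCP position; "tool_rot": TCP orientation; "ft_force": force on the tool from outside, world axes, zero at the start; "torque": the same for the moment, N m; "grip_width": opening from 0.0 (shut) to 1.0 (fully open).
Only numpy, scipy, OpenCV 4.12 (cv2) and the standard library are available. Lean on these libraries where they do the work, as an engineer would, in place of code of your own. Each camera call takes 0.05 s, during which the arm holds its last target. There are 200 camera calls.

TASK

Slide the terminal strip, pin end first, between the guide rails of the green pin press until it lies fully home against the brass back stop, without ramming it, and let go of it. Then push the press's black knob straight down with closed fingers until the ram bottoms on its stop, hold it firmly there for a moment with about 18 N (at least 14, never over 23), so that the proud pin is driven in, and let the ram spring back up fully. Leave the strip home in the press, and the mug and the solder reel where they are.

Things in the scene. Friction and masses are not known exactly. Their poses are not given: they have to be found in the camera images.
- strip: dark wooden terminal strip, 140x30x22 mm (x,y,z), 0.11 kg, loose, flat on the desk. Origin: centre of its underside; x along its length to the pin end, z up. Four seated brass terminals on top; the fifth, the pin, is proud, 52 mm from the origin to +x. Grip it across its 30 mm width about 50 mm behind the origin (away from the pin), so that the gripper stays clear of the press head.
- strip_front (a point): centre of the lower edge of the strip's pin end, 70 mm from the strip's origin along its +x
- pin_top (a point): top of the brass pin (8 mm thick); it stands 8 mm above the strip's top face at the start and about 1 mm above it when seated
- pin (a joint): how far the pin has been driven into the strip, m: 0 at the start, about 0.007 when the press has been bottomed over it. It is a friction fit that resists with about 3 N and stays where it is left.
- press: green bench pin press, fixed, at a new place and angle each time. Origin on the desk straight below the ram; +x is the way the strip is pushed in, z up. Steel base plate 6 mm thick, x = -80 to 85 mm, 90 mm wide; the strip slides on it. The head reaches forward to x = -16 mm, 88 to 118 mm above the desk; column behind, at x = 45 to 79 mm. Strip home: its origin at x = -52, y = 0, z = 6 mm here.
- back_stop: brass back stop at the far end of the rails, fixed to the press, 40 mm wide, 18 mm high. Origin at the foot of the face that the strip's pin end must touch, on top of the base plate (press frame x = 18, y = 0, z = 6 mm); axes as the press. The strip is home when its end lies against it, within 2 mm; pushing it on with more than 25 N is too hard.
- ram_top (a point): centre of the flat top of the black knob (38 mm across, straight above the press origin), 155 mm above the desk when the ram is up; push here from above with closed fingers
- ram (a joint): downward travel of the ram, m: 0 up, 0.014 where it meets its stop. The spring needs about 4 N to start and 9 N at the stop, plus 3 N while driving the pin: some 12 N in all; the stop is a firm rubber buffer, about 15 N for each further mm. It springs back when released. Ram nose 12 mm across, 43 mm above the desk when up.
- orange_mug: orange mug, 69 x 90 x 68 mm, loose bystander; origin at the centre of its underside
- solder_reel: yellow and blue reel of solder, 86 x 62 x 35 mm, loose bystander; origin at the centre of its underside
- rail_entry (a point): middle of the gap where the two steel guide rails begin, on top of the base plate (press frame x = -50, y = 0, z = 6 mm). The rails run from here to the back stop, 34 mm clear width, 14 mm high; in front a flared mouth widens to about 57 mm at press x = -76 mm. Sliding the strip in takes some 4 to 7 N when it is pressed lightly on the plate; the stop is felt as a clear rise above that.

How it is judged:
On the way, in this order (a step that is already met when the one before it is completed fails the run):
1. the strip lies fully home against the back stop, flat between the rails, let go, its pin still proud and the ram up (x of strip_front in the frame of back_stop between -0.002 and 0.004 m and y of strip_front in the frame of back_stop between -0.004 and 0.004 m and z of strip_front in the frame of back_stop below 0.002 m and angle between strip's own z axis and vertical below 0.03 rad and angle between the x axis of strip and the x axis of press, either way round below 0.08 rad and contact force between strip and the fingers below 0.1 N and value of joint each of pin, ram below 0.002 m), for 0.2 s.
2. the ram is held down on its stop (13.8 mm of travel or more) by the fingers with more than 14 N for 0.3 s, the strip still home (x of strip_front in the frame of back_stop between -0.003 and 0.004 m and y of strip_front in the frame of back_stop between -0.004 and 0.004 m and z of strip_front in the frame of back_stop below 0.002 m and value of joint ram above 0.0138 m and contact force between the fingers and press above 14 N), for 0.3 s.
At the end, for the whole second after the job is handed in: The pin has been driven in by at least 6 mm, the ram is back up (within 1 mm), and the strip lies at rest between the rails with its end within 3 mm of the back stop, within 4 mm of the middle, flat on the base plate (within 2 mm) and in line with the press (within 0.08 rad) (x of strip_front in the frame of back_stop between -0.003 and 0.004 m and y of strip_front in the frame of back_stop between -0.004 and 0.004 m and z of strip_front in the frame of back_stop below 0.002 m and value of joint pin above 0.006 m and value of joint ram below 0.001 m and angle between the x axis of strip and the x axis of press, either way round below 0.08 rad and linear speed of strip below 0.01 m/s); the robot touches nothing.
It fails at once if the robot bears on the press or its ram with more than 23 N (contact force between any of the arm, the fingers and press above 23 N).
It fails at once if the strip is pushed against the back stop with more than 25 N (contact force between strip and back_stop above 25 N).
It fails at once if the mug or the solder reel is moved by more than 20 mm (distance of any of orange_mug, solder_reel from where it was at the start of the episode above 0.02 m).
It also fails if it takes over 72 s, if anything falls off the work surface, if the arm or the gripper's body presses on something with over 40 N, if the wrist force passes 120 N, or if a joint passes its speed limit or range.

## Working session

There is one attempt and no reset: what is moved stays moved. The work goes in short steps, Python scripts to look and compute and a shell command to move; the robot and the scene stay as the last step left them, time stands still between calls to the robot, and variables do not carry over. Pictures are saved under pics/ and viewed, about 8 in all and at most 12, crops included, and the job is handed in when it is done.

```bash
mkdir -p pics; ls
cat > h.py <<'E'
import numpy as np, cv2
from bench import *
def snap(n,f):
    r=get_image(n); np.savez('pics/'+f+'.npz',**{k:np.array(v) for k,v in r.items()})
    cv2.imwrite('pics/'+f+'.png',r['image'][:,:,::-1]); return r
def ray(r,u,v):
    d=np.array([(u-r['cx'])/r['fx'],(v-r['cy'])/r['fy'],1.]); return np.array(r['position']),np.array(r['rotation'])@d
def at(r,u,v,z):
    p,d=ray(r,u,v); return p+d*(z-p[2])/d[2]
def proj(r,P):
    q=np.array(r['rotation']).T@(np.array(P)-r['position']); return r['fx']*q[0]/q[2]+r['cx'],r['fy']*q[1]/q[2]+r['cy']
def load(f): return dict(np.load('pics/'+f+'.npz'))
E
python3 - <<'E'
from h import *
for n in('top','scene'):
    r=snap(n,n+'0'); print(n,r['position'],np.array(r['rotation']).round(3).tolist(),r['fx'],r['cx'],r['cy'])
a=cv2.imread('pics/top0.png')
cv2.imwrite('pics/top0b.png',cv2.resize(a,(800,600),interpolation=cv2.INTER_CUBIC))
print({k:np.round(v,3) for k,v in get_state().items()})
E
```

```text
pics
top [0.50010968 0.06838791 0.94473545] [-2.271, 1.933, -0.2] 396.5401458761666 280.2694749376032 210.749726497259
scene [0.08303645 0.49936844 0.54396101] [-1.145, 2.139, -1.192] 406.4176059665063 274.6699429865377 206.0354280796743
{'time': np.float64(0.1), 'joint_positions': array([-1.24 ,  0.322, -0.07 ,  1.452,  0.023,  1.371, -0.057]), 'qd': array([ 0.   , -0.002,  0.   , -0.003, -0.   ,  0.   , -0.   ]), 'joint_torque': array([-0.0000e+00, -4.9257e+01, -4.0600e-01, -3.1340e+01, -6.4000e-02,
        4.0000e-02,  0.0000e+00]), 'position': array([0.202, 0.617, 0.222]), 'tool_rot': array([-4.950e-01, -3.102e+00,  3.000e-03]), 'ft_force': array([ 0.177,  0.189, -0.585]), 'torque': array([-0.015, -0.042, -0.023]), 'grip_width': np.float64(1.001)}
```

View pics/top0b.png

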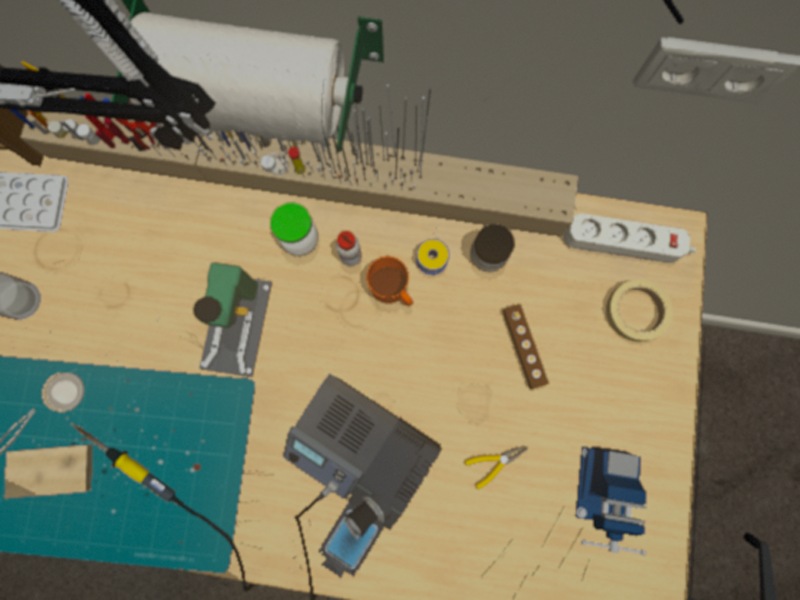

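View pics/scene0.png

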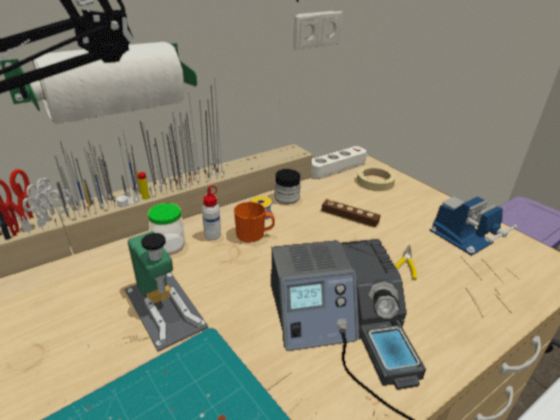

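The top view shows the strip around (525,346) and the press around (235,320), with its mouth towards the bottom of the image. The mug is at (388,280) and the reel at (432,256). Next I'll enlarge the strip and the press.

```bash
sed -i "s/np.array(r\['rotation'\])/cv2.Rodrigues(np.array(r['rotation'],float))[0]/" h.py
python3 - <<'E'
from h import *
r=load('top0'); a=r['image'][:,:,::-1]; s=load('scene0')['image'][:,:,::-1]
f=lambda im,x,y,w,h,k: cv2.resize(im[y:y+h,x:x+w],(w*k,h*k),interpolation=cv2.INTER_CUBIC)
A=f(a,130,175,70,95,6); B=f(a,340,205,55,75,6); C=f(s,315,190,75,45,4)
o=np.zeros((600,800,3),np.uint8); o[:570,:420]=A; o[:450,430:760]=B; o[455:600,430:730]=C[:145]
cv2.imwrite('pics/crop1.png',o)
for n,u,v in(('strip',525,346),('press',235,320),('mouth',228,372),('column',222,290),('mug',388,280),('station',360,450),('bottle',347,245),('jar',294,230)): print(n,at(r,u*.7,v*.7,0.0).round(3))
E
```

```text
strip [ 0.65  -0.122  0.   ]
press [0.615 0.367 0.   ]
mouth [0.528 0.36  0.   ]
column [0.663 0.401 0.   ]
mug [0.725 0.124 0.   ]
station [0.439 0.122 0.   ]
bottle [0.776 0.204 0.   ]
jar [0.788 0.3   0.   ]
```

View pics/crop1.png

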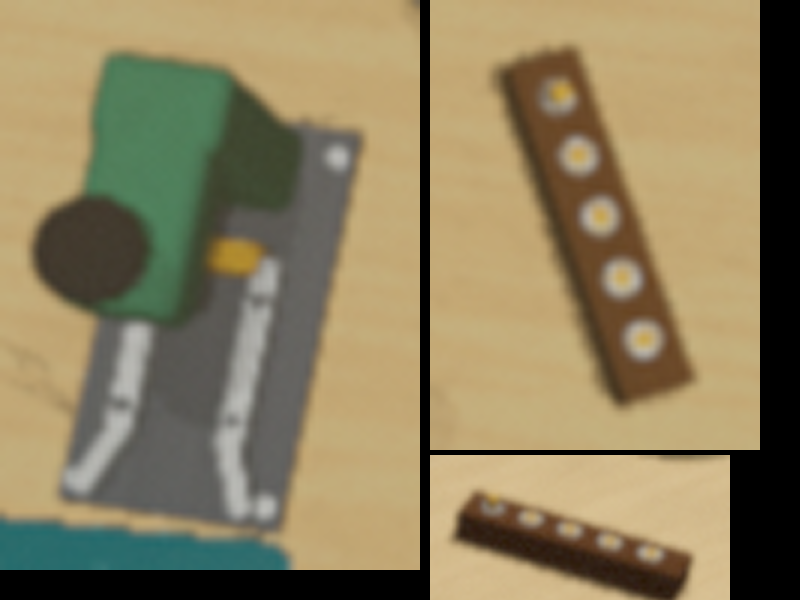

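Run:
```python
from h import *
from scipy.optimize import least_squares
r=load('top0')
def fit(loc,pix,g):
    def P(p): c,s=np.cos(p[2]),np.sin(p[2]); return [[p[0]+c*x-s*y,p[1]+s*x+c*y,z] for x,y,z in np.array(loc)/1000]
    f=lambda p:(np.array([proj(r,q) for q in P(p)])-pix).ravel()
    s=least_squares(f,g); print(s.x.round(4),s.fun.reshape(-1,2).round(2).tolist()); return s.x
pix=np.array([(62,495),(280,528),(360,133),(92,250)])/6+[130,175]-.4
p=fit([(-80,45,6),(-80,-45,6),(85,-45,6),(0,0,155)],pix,[.6,.37,-.1])
pix=np.array([(503,67),(577,50),(625,402),(693,380),(579,156),(600,216),(622,277),(643,340)])/6+[340-430/6,205]-.4
s=fit([(70,15,22),(70,-15,22),(-70,15,22),(-70,-15,22),(26,0,22),(0,0,22),(-26,0,22),(-52,0,22)],pix,[.65,-.12,.3])
def T(p,x,y): c,q=np.cos(p[2]),np.sin(p[2]); return (p[0]+c*x-q*y,p[1]+q*x+c*y)
print('grasp',T(s,-.05,0),'home grasp',T(p,-.102,0),'pre',T(p,-.102-.1,0))
R=cv2.Rodrigues(get_state()['tool_rot'])[0]; print('tool y axis',R[:,1],'x',R[:,0], 'wrist', get_image('wrist')['tool_from_camera'])
```

```text
[0.6068 0.3624 0.0115] [[-0.61, 0.64], [0.55, 0.84], [0.79, -0.79], [-0.61, -0.68]]
[ 0.6492 -0.1176  0.4602] [[0.09, -0.93], [-0.32, -1.76], [-0.19, 0.22], [0.71, 0.01], [-0.38, -0.08], [-0.15, 0.43], [-0.04, 0.88], [0.27, 1.11]]
grasp (np.float64(0.604449705273624), np.float64(-0.13978866064915862)) home grasp (np.float64(0.5048238723595444), np.float64(0.36125579943498654)) pre (np.float64(0.40483051999733555), np.float64(0.3601027671860278))
tool y axis [ 0.3114915   0.95024749 -0.00166062] x [-9.50248846e-01  3.11491766e-01 -1.01380796e-04] wrist [[ 2.50170346e-04 -9.57394253e-01 -2.88783969e-01  7.88265546e-02]
 [ 9.99999966e-01  2.60780098e-04  1.73475776e-06  1.06725107e-03]
 [ 7.36482648e-05 -2.88783960e-01  9.57394286e-01 -1.61907981e-01]
 [ 0.00000000e+00  0.00000000e+00  0.00000000e+00  1.00000000e+00]]
```

```bash
python3 -m jog '[[25,-48,0,0.05],[50,-95,0,0.1],[75,-142,0,0.15],[100,-190,0,0.2],[125,-237,0,0.25],[150,-285,0,0.3],[175,-332,0,0.35],[200,-380,0,0.4]]' 1
python3 -m jog '[[25,-47,0,0.05],[50,-94,0,0.1],[75,-141,0,0.15],[100,-188,0,0.2],[125,-235,-15,0.25],[150,-282,-30,0.3],[190,-350,-45,0.35],[202,-377,-60,0.377]]'
python3 -m jog '[[0,0,0,0],[0,0,0,0],[0,0,0,0],[0,0,0,0],[0,0,0,0],[0,0,0,0],[0,0,0,0],[0,0,0,0]]'
python3 - <<'E'
from h import *
def ws(f):
    s=get_state(); r=get_image('wrist'); T=np.eye(4);T[:3,:3]=cv2.Rodrigues(s['tool_rot'])[0];T[:3,3]=s['position'];T=T@r['tool_from_camera']
    r['position']=T[:3,3]; r['rotation']=cv2.Rodrigues(T[:3,:3])[0].ravel()
    np.savez('pics/'+f+'.npz',**{k:np.array(v) for k,v in r.items()}); cv2.imwrite('pics/'+f+'.png',r['image'][:,:,::-1]); print(s['position'],s['ft_force'],s['joint_positions'].round(2)); return r
ws('w1')
E
cat >> h.py <<'E'
def ws(f):
    s=get_state(); r=get_image('wrist'); T=np.eye(4);T[:3,:3]=cv2.Rodrigues(s['tool_rot'])[0];T[:3,3]=s['position'];T=T@r['tool_from_camera']
    r['position']=T[:3,3]; r['rotation']=cv2.Rodrigues(T[:3,:3])[0].ravel()
    np.savez('pics/'+f+'.npz',**{k:np.array(v) for k,v in r.items()}); cv2.imwrite('pics/'+f+'.png',r['image'][:,:,::-1]); print(s['position'],s['ft_force'],s['joint_positions'].round(2)); return r
E
```

```text
time: 1.15
position: [0.403, 0.236, 0.2225]
tool_rot: [-0.134, 3.139, 0.001]
ft_force: [1.8, 0.9, 0.4]
grip_width: 1.003
time: 2.15
position: [0.6057, -0.1417, 0.1624]
tool_rot: [-0.717, 3.058, -0.002]
ft_force: [0.9, 0.2, 0.7]
grip_width: 1.003
time: 3.15
position: [0.6045, -0.1394, 0.1626]
tool_rot: [0.716, -3.059, -0.0]
ft_force: [-0.5, -0.7, -0.6]
grip_width: 1.003
[ 0.60449553 -0.13937529  0.16256688] [-0.54723207 -0.68932955 -0.61158679] [-0.32  0.33  0.63  1.63 -0.2   1.25  2.37]
```

View pics/w1.png

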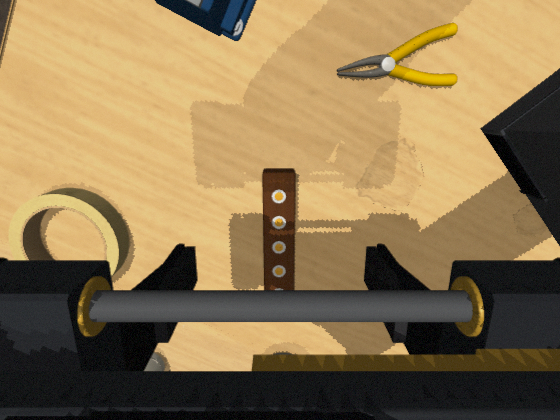

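The wrist view shows the strip's plain end with terminals at (279,197), (279,222), (279,247) and (279,271). The top rear edge is at row 170, with corners at (263,170) and (295,170).

Run:
```python
from h import *
r=load('w1')
P=[at(r,279,v,.022) for v in(197,222,247,271)]
for p in P+[at(r,263,170,.022),at(r,295,170,.022)]: print(p.round(4))
d=P[3]-P[0]; print(np.linalg.norm(d)/3,np.arctan2(d[1],d[0]))
u=d/np.linalg.norm(d); print('grasp',P[0]+.002*u,'tip ang',proj(r,[.6045,-.1394,.022]))
```

```text
[ 0.6083 -0.1384  0.022 ]
[ 0.6298 -0.1278  0.022 ]
[ 0.6523 -0.1166  0.022 ]
[ 0.6749 -0.1055  0.022 ]
[ 0.5924 -0.1621  0.022 ]
[ 0.5798 -0.1367  0.022 ]
0.02476255412037563 0.45935581993171976
grasp [ 0.61008679 -0.1375203   0.022     ] tip ang (np.float64(279.87638594974067), np.float64(192.89827776157787))
```

```bash
python3 -m jog '[[0,-0.5,-35,0],[0,-0.5,-75,0],[0,-0.5,-115,0],[0,-0.5,-140,0],[0,-0.5,-152,0],[0,-0.5,-157,0],[0,-0.5,-157,0],[0,-0.5,-157,0]]' 1
python3 -m jog '[[0,0,0,0],[0,0,0,0],[0,0,0,0],[0,0,0,0],[0,0,0,0],[0,0,0,0],[0,0,0,0],[0,0,0,0]]' -1 30
```

```text
time: 4.2
position: [0.6054, -0.14, 0.0067]
tool_rot: [-0.716, 3.057, -0.001]
ft_force: [0.4, 0.4, 0.8]
grip_width: 1.001
time: 5.2
position: [0.6045, -0.1399, 0.0056]
tool_rot: [0.717, -3.059, -0.0]
ft_force: [0.9, -0.9, -0.0]
grip_width: 0.342
```

```bash
python3 -m jog '[[0,0,15,0],[0,0,40,0],[0,0,75,0],[0,0,115,0],[0,0,155,0],[0,0,185,0],[-5,10,195,0],[-15,30,195,0]]'
python3 -m jog '[[-12,40,0,-0.06],[-32,85,0,-0.12],[-54,135,0,-0.18],[-76,190,0,-0.24],[-98,245,0,-0.3],[-120,300,0,-0.36],[-142,355,0,-0.42],[-162,400,0,-0.449]]'
python3 -m jog '[[-15,40,0,0],[-25,62,0,0],[-29.5,70,0,0],[-29.5,70,0,0],[-29.5,70,-20,0],[-29.5,70,-40,0],[-29.5,70,-50,0],[-29.5,70,-50,0]]'
python3 -m jog '[[0,0,0,0],[0,0,0,0],[0,0,0,0],[0,0,0,0],[0,0,0,0],[0,0,0,0],[0,0,0,0],[0,0,0,0]]'
python3 - <<'E'
from h import *
r=ws('w2'); snap('top','top2')
a=r['image'][:,:,::-1]; b=load('top2')['image'][:,:,::-1][160:300,90:230]
o=np.zeros((560,800,3),np.uint8); o[:420,:0]=0
o[:560,240:]=cv2.resize(b,(560,560),interpolation=cv2.INTER_CUBIC); o[:180,:240]=cv2.resize(a,(240,180))
cv2.imwrite('pics/c2.png',o)
E
```

```text
time: 6.2
position: [0.5892, -0.11, 0.2013]
tool_rot: [-0.714, 3.059, -0.001]
ft_force: [0.5, 0.8, -1.7]
grip_width: 0.341
time: 7.2
position: [0.4249, 0.2924, 0.1999]
tool_rot: [0.019, -3.14, 0.0]
ft_force: [0.4, -0.0, -0.7]
grip_width: 0.341
time: 8.2
position: [0.3982, 0.3589, 0.1501]
tool_rot: [0.015, -3.141, 0.002]
ft_force: [0.3, -0.6, -0.2]
grip_width: 0.341
time: 9.2
position: [0.398, 0.3602, 0.1506]
tool_rot: [-0.018, 3.142, 0.0]
ft_force: [-0.3, 0.2, -0.2]
grip_width: 0.339
[0.39802072 0.3601571  0.15056818] [-0.26142992  0.18119929 -0.24305639] [-1.01  0.13  0.24  1.84 -0.03  1.18  0.83]
```

View pics/c2.png

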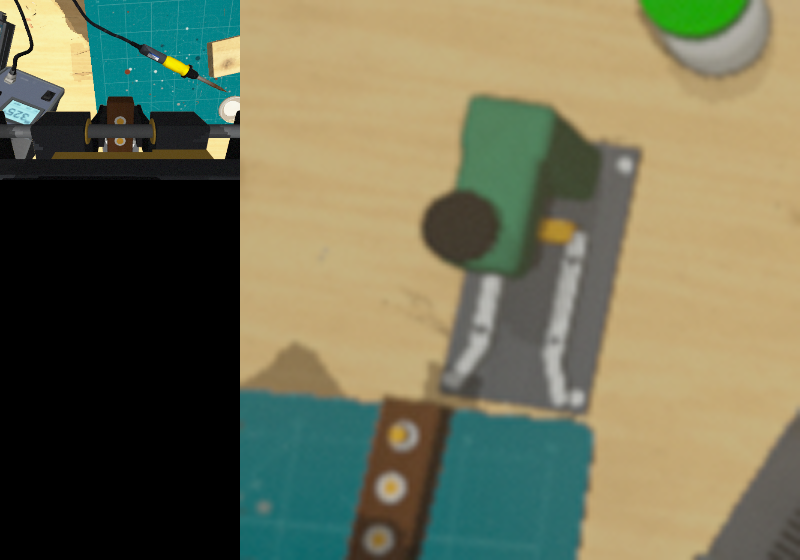

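The strip is held straight, with its end just in front of the press at about (415,400), and it seems nearly parallel to the press. I'll lower it to plate height and compare the two in one picture.

```bash
python3 -m jog '[[-5,0,-40,0],[-5,0,-80,0],[-5,0,-110,0],[-5,0,-130,0],[-5,0,-136,0],[-5,0,-136,0],[-5,0,-136,0],[-5,0,-136,0]]'
python3 - <<'E'
from h import *
r=snap('top','top3'); print(get_state()['position'],get_state()['tool_rot'])
b=r['image'][:,:,::-1][195:295,125:205]
cv2.imwrite('pics/c3.png',cv2.resize(b,None,fx=6,fy=6,interpolation=cv2.INTER_CUBIC))
E
```

```text
time: 10.3
position: [0.3935, 0.3607, 0.0156]
tool_rot: [-0.018, 3.14, 0.002]
ft_force: [0.1, -0.3, -1.2]
grip_width: 0.345
[0.39340817 0.36064042 0.01537691] [-1.76750453e-02  3.14061040e+00  1.97285519e-03]
```

View pics/c3.png

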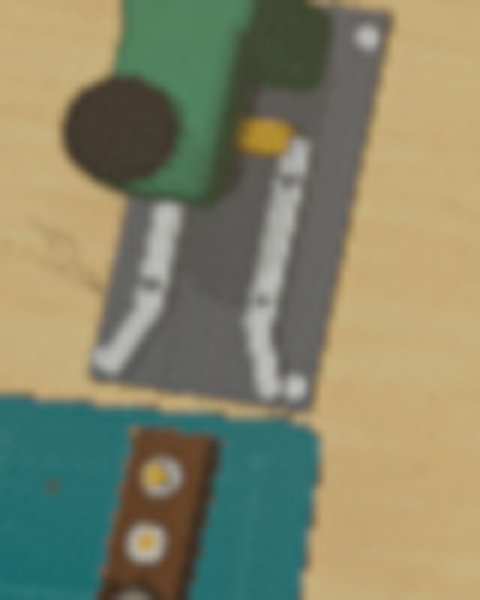

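Run:
```python
from h import *
r=load('top3')
W=lambda u,v,z: at(r,u/6+125-.4,v/6+195-.4,z)
for n,u,v,z in [('L rail a',182,210,.02),('L rail b',164,305,.02),('R rail a',283,170,.02),('R rail b',250,310,.02),('FL',92,377,.006),('FR',308,410,.006),('BR',391,12,.006),('knob',121,129,.155),('stop top R',292,127,.024),('term27',146,543,.032),('stripFL',134,430,.032),('stripFR',196,436,.032),('L side low',110,545,.032),('L mouth in',117,372,.02),('R mouth in',262,397,.02)]:
    print(n,W(u,v,z).round(4))
s=get_state(); R=cv2.Rodrigues(s['tool_rot'])[0]; print('strip yaw',np.arctan2(-R[0,1],R[1,1]),R[:,1])
```

```text
L rail a [0.5962 0.3804 0.02  ]
L rail b [0.5586 0.379  0.02  ]
R rail a [0.6182 0.3447 0.02  ]
R rail b [0.562  0.3455 0.02  ]
FL [0.5272 0.4053 0.006 ]
FR [0.5282 0.3188 0.006 ]
BR [0.6906 0.3196 0.006 ]
knob [0.6059 0.3613 0.155 ]
stop top R [0.635  0.3437 0.024 ]
term27 [0.4689 0.3615 0.032 ]
stripFL [0.5094 0.3756 0.032 ]
stripFR [0.511  0.3518 0.032 ]
L side low [0.466  0.3747 0.032 ]
L mouth in [0.5303 0.3911 0.02  ]
R mouth in [0.5298 0.3337 0.02  ]
strip yaw 0.011256271080165548 [-0.01125602  0.99993587  0.00125107]
```

```bash
python3 -m jog '[[9,0.1,-1,0],[18,0.2,-2,0],[27,0.3,-2,0],[36,0.4,-2.5,0],[45,0.5,-3,0],[54,0.6,-3,0],[62,0.7,-3,0],[70,0.8,-3,0]]'
python3 -m jog '[[4,0,0,0],[8,0,0,0],[12,0.1,0,0],[16,0.2,0,0],[20,0.2,0,0],[24,0.2,0,0],[24,0.2,0,0],[24,0.2,0,0]]'
```

```text
time: 11.35
position: [0.4636, 0.3609, 0.0116]
tool_rot: [-0.018, 3.141, 0.0]
ft_force: [-0.3, -0.6, -1.7]
grip_width: 0.34
time: 12.35
position: [0.487, 0.3611, 0.0116]
tool_rot: [-0.018, 3.141, 0.0]
ft_force: [-0.2, 0.1, -0.9]
grip_width: 0.342
```

```bash
python3 -m jog '[[1,0,-0.5,0],[2,0,-1,0],[3.5,0,-1,0],[5,0,-1,0],[6.5,0,-1,0],[8,0.1,-1,0],[9.5,0.1,-1,0],[11,0.1,-1,0]]'
python3 -m jog '[[0.5,0,0,0],[1,0,0,0],[1.5,0,0,0],[2,0,0,0],[2.5,0,0,0],[3,0,0,0],[3,0,0,0],[3,0,0,0]]'
```

```text
time: 13.35
position: [0.4975, 0.3622, 0.0114]
tool_rot: [0.019, -3.141, -0.002]
ft_force: [-3.6, -0.7, 5.7]
grip_width: 0.343
time: 14.35
position: [0.5006, 0.3623, 0.0114]
tool_rot: [0.019, -3.141, -0.002]
ft_force: [-2.9, 0.8, 4.2]
grip_width: 0.345
```

Sliding force is about 3 N with 4–6 N of pressure on the plate. I'll advance in small steps.

```bash
python3 -m jog '[[0.4,0,0,0],[0.8,0,0,0],[1.2,0,0,0],[1.6,0,0,0],[2,0,0,0],[2,0,0,0],[2,0,0,0],[2,0,0,0]]'
python3 -m jog '[[0.3,0,0,0],[0.6,0,0,0],[0.9,0,0,0],[1.2,0,0,0],[1.5,0,0,0],[1.5,0,0,0],[1.5,0,0,0],[1.5,0,0,0]]'
```

```text
time: 15.35
position: [0.5026, 0.3623, 0.0114]
tool_rot: [0.019, -3.141, -0.002]
ft_force: [-4.3, -0.2, 4.8]
grip_width: 0.343
time: 16.35
position: [0.504, 0.3623, 0.0115]
tool_rot: [0.019, -3.141, -0.002]
ft_force: [-2.5, -0.5, 5.7]
grip_width: 0.341
```

```bash
python3 -m jog '[[0.3,0,0,0],[0.6,0,0,0],[0.9,0,0,0],[1.2,0,0,0],[1.2,0,0,0],[1.2,0,0,0],[1.2,0,0,0],[1.2,0,0,0]]'
python3 -m jog '[[0.3,0,0,0],[0.6,0,0,0],[0.9,0,0,0],[1,0,0,0],[1,0,0,0],[1,0,0,0],[1,0,0,0],[1,0,0,0]]'
```

```text
time: 17.35
position: [0.5052, 0.3623, 0.0115]
tool_rot: [0.019, -3.141, -0.002]
ft_force: [-3.3, -0.7, 5.5]
grip_width: 0.338
time: 18.35
position: [0.5053, 0.3623, 0.0115]
tool_rot: [0.019, -3.139, -0.002]
ft_force: [-4.8, -0.3, 7.7]
grip_width: 0.337
```

```bash
python3 -m jog '[[0.3,0,0,0],[0.6,0,0,0],[0.9,0,0,0],[1,0,0,0],[1,0,0,0],[1,0,0,0],[1,0,0,0],[1,0,0,0]]'
python3 - <<'E'
from h import *
r=snap('scene','s4'); r2=snap('top','top4')
a=r['image'][220:350,110:220,::-1]; b=r2['image'][195:295,125:205,::-1]
o=np.zeros((600,800,3),np.uint8); o[:520,:440]=cv2.resize(a,None,fx=4,fy=4,interpolation=cv2.INTER_CUBIC); o[:440,448:800]=cv2.resize(b,(352,440),interpolation=cv2.INTER_CUBIC)
cv2.imwrite('pics/c4.png',o)
E
```

```text
time: 19.35
position: [0.5053, 0.3623, 0.0114]
tool_rot: [0.02, -3.138, -0.001]
ft_force: [-8.1, -1.8, 8.7]
grip_width: 0.339
```

View pics/c4.png

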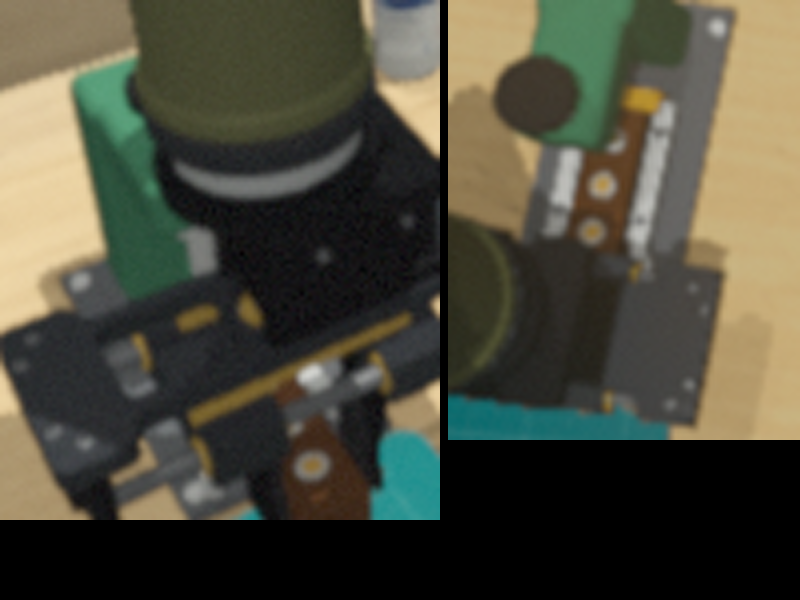

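The right-hand picture shows the strip between the rails with its end at the brass stop, near (640,100). The TCP has stalled at x = 0.5053 (predicted home 0.505) while the force rose from 3 to 8 N, so the strip is home. I'll ease off, release, lift and check.

```bash
python3 -m jog '[[-0.5,0,0.3,0],[-1,0,0.6,0],[-1,0,0.6,0],[-1,0,0.6,0],[-1,0,0.6,0],[-1,0,0.6,0],[-1,0,0.6,0],[-1,0,0.6,0]]' 
python3 -m jog '[[0,0,0,0],[0,0,0,0],[0,0,0,0],[0,0,0,0],[0,0,0,0],[0,0,0,0],[0,0,0,0],[0,0,0,0]]' 0.6
python3 -m jog '[[0,0,10,0],[-5,0,30,0],[-15,0,60,0],[-30,0,100,0],[-45,0,145,0],[-60,0,190,0],[-70,0,210,0],[-70,0,210,0]]'
python3 - <<'E'
from h import *
r2=snap('top','top5'); w=ws('w5')
a=w['image'][:,:,::-1]; b=r2['image'][185:285,125:205,::-1]
o=np.zeros((600,800,3),np.uint8); o[:600,:480]=cv2.resize(b,(480,600),interpolation=cv2.INTER_CUBIC); o[:240,480:800]=cv2.resize(a,(320,240))
cv2.imwrite('pics/c5.png',o)
E
```

```text
time: 20.45
position: [0.5054, 0.3623, 0.0115]
tool_rot: [0.019, -3.14, -0.001]
ft_force: [-6.7, 1.1, 6.2]
grip_width: 0.342
time: 21.45
position: [0.5067, 0.3613, 0.0112]
tool_rot: [-0.018, 3.141, 0.0]
ft_force: [0.1, 0.7, 0.6]
grip_width: 0.798
time: 22.45
position: [0.4367, 0.3622, 0.2233]
tool_rot: [-0.019, 3.139, 0.005]
ft_force: [0.9, 0.6, -0.6]
grip_width: 0.804
[0.43660324 0.36124089 0.22126694] [ 0.18191484  0.19298142 -0.1671417 ] [-0.97  0.14  0.26  1.68 -0.04  1.33  0.88]
```

View pics/c5.png

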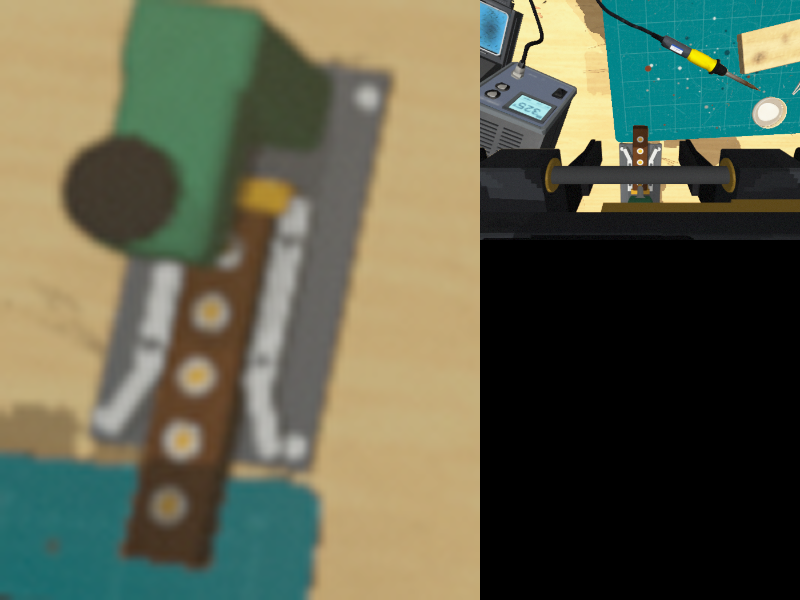

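The strip lies between the rails with its end against the brass stop at (265,197), and the pin is still proud under the ram. Now I'll close the fingers and go over the knob.

```bash
python3 - <<'E'
from h import *
r=load('top5'); W=lambda u,v,z: at(r,u/6+125-.4,v/6+185-.4,z)
print('rear',W(167,560,.028),'exp .4848','rear term',W(168,506,.028),'stop/strip',W(262,212,.024),'exp x .6248','knob',W(121,190,.155))
E
python3 -m jog '[[20,0,0,0],[50,0.5,0,0],[85,0.5,0,0],[120,1,0,0],[150,1,0,0],[165,1,-5,0],[170,1,-20,0],[170,1,-40,0]]' -1 30
python3 -m jog '[[0,0,-5,0],[0,0,-10,0],[0,0,-14,0],[0,0,-16,0],[0,0,-18,0],[0,0,-19,0],[0,0,-19,0],[0,0,-19,0]]'
```

```text
rear [0.48570631 0.35856476 0.028     ] exp .4848 rear term [0.50562076 0.36273345 0.028     ] stop/strip [0.62336342 0.35318088 0.024     ] exp x .6248 knob [0.60559531 0.3612371  0.155     ]
time: 23.55
position: [0.6063, 0.3623, 0.1794]
tool_rot: [0.018, -3.141, 0.0]
ft_force: [-0.3, 1.2, 0.3]
grip_width: 0.025
time: 24.55
position: [0.6068, 0.3623, 0.1623]
tool_rot: [-0.018, 3.141, 0.0]
ft_force: [0.8, 0.3, -0.3]
grip_width: 0.01
```

```bash
python3 -m jog '[[0,0,-3,0],[0,0,-6,0],[0,0,-8,0],[0,0,-10,0],[0,0,-12,0],[0,0,-14,0],[0,0,-14,0],[0,0,-14,0]]'
python3 -m jog '[[0,0,-1,0],[0,0,-2,0],[0,0,-3,0],[0,0,-4,0],[0,0,-5,0],[0,0,-6,0],[0,0,-6,0],[0,0,-6,0]]'
```

```text
time: 25.55
position: [0.6067, 0.3623, 0.1492]
tool_rot: [-0.018, 3.141, 0.001]
ft_force: [-2.3, -1.6, 6.8]
grip_width: 0.006
time: 26.55
position: [0.6067, 0.3623, 0.1443]
tool_rot: [-0.018, 3.141, 0.001]
ft_force: [-3.9, -2.5, 9.6]
grip_width: 0.002
```

```bash
python3 -m jog '[[0,0,-0.5,0],[0,0,-1,0],[0,0,-1.5,0],[0,0,-2,0],[0,0,-2.5,0],[0,0,-3,0],[0,0,-3,0],[0,0,-3,0]]'
python3 -m jog '[[0,0,-0.3,0],[0,0,-0.6,0],[0,0,-0.9,0],[0,0,-1,0],[0,0,-1,0],[0,0,-1,0],[0,0,-1,0],[0,0,-1,0]]'
```

```text
time: 27.55
position: [0.6067, 0.3622, 0.1416]
tool_rot: [-0.018, 3.141, 0.002]
ft_force: [-4.6, -1.9, 12.0]
grip_width: 0.007
time: 28.55
position: [0.6067, 0.3623, 0.1415]
tool_rot: [-0.018, 3.141, 0.002]
ft_force: [-5.5, -3.5, 14.5]
grip_width: 0.008
```

```bash
python3 -m jog '[[0,0,-0.3,0],[0,0,-0.6,0],[0,0,-0.8,0],[0,0,-0.8,0],[0,0,-0.8,0],[0,0,-0.8,0],[0,0,-0.8,0],[0,0,-0.8,0]]'
```

```text
time: 29.55
position: [0.6068, 0.3623, 0.1414]
tool_rot: [-0.018, 3.141, 0.002]
ft_force: [-6.6, -4.6, 17.0]
grip_width: 0.001
```

```bash
python3 -m jog '[[0,0,-0.2,0],[0,0,-0.2,0],[0,0,-0.2,0],[0,0,-0.2,0],[0,0,-0.2,0],[0,0,-0.2,0],[0,0,-0.2,0],[0,0,-0.2,0]]'
```

```text
time: 30.55
position: [0.6068, 0.3623, 0.1414]
tool_rot: [-0.018, 3.141, 0.003]
ft_force: [-6.7, -4.1, 16.9]
grip_width: 0.004
```

```bash
python3 -m jog '[[0,0,3,0],[0,0,7,0],[0,0,12,0],[0,0,17,0],[0,0,23,0],[0,0,35,0],[0,0,55,0],[0,0,75,0]]'
python3 -m jog '[[-25,0,10,0],[-60,0,20,0],[-100,0,20,0],[-140,0,20,0],[-170,0,20,0],[-180,0,20,0],[-180,0,20,0],[-180,0,20,0]]'
python3 - <<'E'
from h import *
r2=snap('top','top6'); r=snap('scene','s6'); print(get_state()['ft_force'],get_state()['position'])
b=r2['image'][185:285,125:205,::-1]; a=r['image'][225:345,115:205,::-1]
o=np.zeros((600,800,3),np.uint8); o[:500,:400]=cv2.resize(b,(400,500),interpolation=cv2.INTER_CUBIC); o[:520,410:800]=cv2.resize(a,(390,520),interpolation=cv2.INTER_CUBIC)
cv2.imwrite('pics/c6.png',o)
E
```

```text
time: 31.55
position: [0.607, 0.3624, 0.214]
tool_rot: [-0.018, 3.141, 0.001]
ft_force: [-0.3, 0.2, 0.8]
grip_width: 0.002
time: 32.55
position: [0.4282, 0.3618, 0.2325]
tool_rot: [-0.015, 3.14, 0.0]
ft_force: [-0.3, -0.4, 0.4]
grip_width: 0.002
[-0.02560415 -0.24394613  0.52569045] [0.42794337 0.36179991 0.2320646 ]
```

View pics/c6.png

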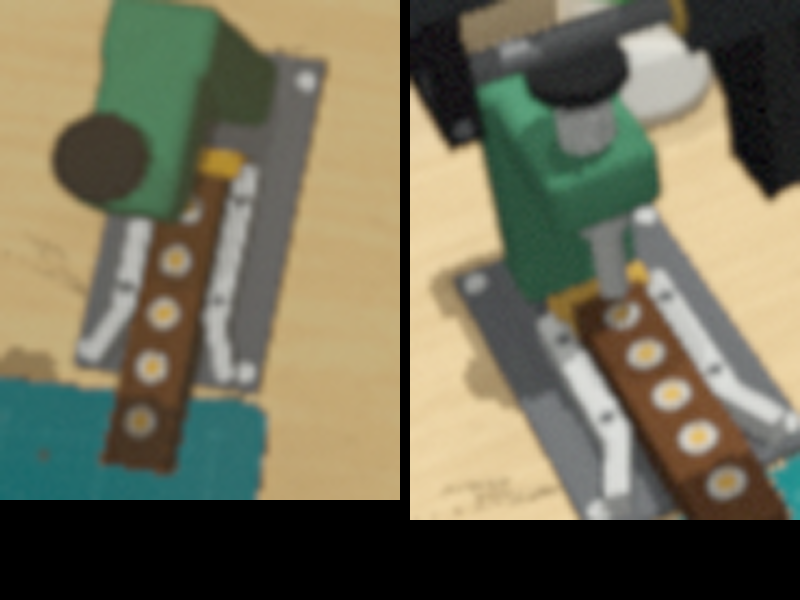

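The strip still lies against the brass stop, at (220,160) in the left picture. The pin is now level with the other terminals (625,312), and the knob is back at its original pixel position, so the ram is up. The arm is clear, so I'm handing in.

```bash
python3 -c "
from bench import *
print(close_job())"
```

```text
the job is handed in; nothing more can be done
None
```

The job is handed in at about 33 s of the 72 s allowed, and as far as my checks show, every step was met. The interface gave no verdict.

- **Strip:** I slid it in slowly until the TCP stalled at x = 0.505 m, right where I predicted home. The sliding force of about 3 N rose to 8 N there. I then eased off, let go and lifted away. In the pictures its end touches the brass stop, and its rear edge is within about 1 mm of the expected place.
- **Press:** I pushed the knob down with closed fingers until it stalled on the buffer. I held it there for nearly 2 s at 17 N vertically, about 18.5 N including the sideways part.
- **Travel reading:** The arm measured 13.6 mm against the nominal 14 mm. That is within calibration error, and the steep rise in force showed the ram was on its stop.
- **Last checks:** The last pictures show the pin level with the other terminals, the knob back at its original height and the strip still home. The arm is clear, with the force reading near zero.
- **Mug and reel:** The arm never went near them, but I did not measure their positions again at the end.

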